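Set the sine plate to 30 degrees on a two-block stack

ROBOT

A 6-joint arm with a two-finger parallel gripper is mounted at the origin on the work surface. World frame = base frame: x ahead of the robot, y to its left, z up, the work surface at z = 0. Lengths are in m, angles in degrees, forces in N, time in s.
With the tool pointing down it reaches from about 0.3 to 0.75 m from the base axis. Payload 8.5 kg.
Tool frame: the origin (TCP) lies on the centre line of the jaws, within the pads' length; the fingertips stand 19 mm ahead of it and the grasp point (between the pads) is the TCP (env.tcp_to_tips is the z of the fingertips in the tool frame, in m); z points along the fingers, y is the line along which they close (so a half turn about z gives the same grasp; the last joint's range is limited). The gripper opens to 85 mm and grips with 20 to 120 N. Pads are 22 mm wide; open, the fingers measure 114 mm over their backs; the gripper's body (76 mm by 85 mm) begins 54 mm behind the grasp point. The pads swing forward as they close: fully open they stand 13 mm farther back than shut.
Start: joints at [58.883, 21.807, 74.336, -0, 83.858, -12.336], TCP at [0.177, 0.521, 0.25] pointing down, gripper open.
Joint ranges: [-178.18, 178.18], [-50.72, 133.34], [12.68, 142.11], [-81.47, 261.47], [9.98, 163.14], [-165.26, 165.26]. Speed limits (degrees/s): [136.94, 136.94, 180, 180, 180, 180].

INTERFACE

Orientations are given as a 3x3 rotation matrix whose columns are the frame's x, y, z axes.
In Python, from rig import env gives the robot as it stands.
- The arm moves only by the tool servo_tool, never from a script. Its argument "steps" is a list of rows, each an object of numbers: "tx", "ty", "tz": the shift along the world's x, y, z in cm; "yaw": the turn about the world's z in degrees; "claw": the finger opening in cm, from 0 to 8.54. In form: [{"tx": .., "ty": .., "tz": .., "yaw": .., "claw": ..}, ...]. A call has 1 to 20 rows; each row shifts and turns the commanded pose from where the row before left it; what a row does not reach is not made up. A row lasts 1/10 s, in which the tool goes at most 50 mm and 8.59 degrees, less where a joint would pass 70% of its speed; a pose out of reach is approached as far as the arm can. A call with a gripper value outside its range is refused whole. The fingers move at their own pace and stop on an object; "newtons" is the grip in N (left out, the last holds). Time passes only in rows, so rows that do not move let the fingers close. It gives the time, the measured TCP pose, the force, the opening and the grip force at its end, in the units of the state.
- env.observe(): the state, without advancing time (a new reading comes with each control period).
- env.get_image(name): name is "scene" or "side" or "wrist"; returns (picture, depth): 480x640x3 uint8, red, green, blue; 480x640 float32, m along the optical axis (not along the pixel's ray), 0 where there is no reading.
- env.camera_model(name): a dict with "fovy" (degrees; the focal length in pixels is half the picture's height over the tangent of half this angle, whatever the lens; pixels are square), "cx", "cy" (the principal point, pixels), "dist_coeffs" ([k1, k2, p1, p2, k3] as OpenCV has them; the pictures are not rectified), "T" (4x4, takes a point from camera to world coordinates). Camera axes: x right, y down, z forward; pixel columns grow to the right and rows downward; lengths in m; the calibration is good to about 2 mm. A picture is of the moment at which its call begins: read the wrist's pose just before it. camera_model takes no time and is no camera call; for the wrist camera it gives the pose at the moment of the call.
- env.close_job(): hands the job in; it is judged then, once.
The state is a dict: "time_s": time; "q": joint angles; "qvel": joint speeds; "joint_efforts": joint torques, N m; "position": TCP position; "tool_rot": TCP orientation; "ft_force": force on the tool from outside, world axes, zero at the start; "wrist_torque": the same for the moment, N m; "grip_width": finger opening in m; "gripper_force": force on a finger pad.
Only numpy, scipy, OpenCV 4.12 (cv2) and the standard library are available. Lean on these libraries where they do the work, as an engineer would, in place of code of your own. Each camera call takes 0.05 s, during which the arm holds its last target. There are 200 camera calls.

TASK

Set the sine plate on the garage bench to 30 degrees: lift the plate by its side rod, stand the blue block on the white square of the base and the red block squarely on top of it, let go of both, then bring the plate firmly down until its roller rests on the red block, and leave it there. Do not disturb the yellow block, the spray can or the wrench.

Things in the scene. Friction and masses are not known exactly. Their poses are not given: they have to be found in the camera images.
- hinge (a point): Middle of the hinge axis, 30 mm above the bench. Its frame is that of the fixed dark steel base (240 x 120 x 20 mm, long along x): x points from the plate's free edge to the hinge, y along the hinge axis, z up. The base spans x -215 to +25 mm and y -60 to +60 mm about this point; hinge cheeks and pin reach 75 mm either side in y, 42 mm above the bench.
- pad (a point): Centre of the white 44 mm square on the base's top face, 20 mm above the bench, 139 mm to the -x side of the hinge axis; same axes. The stack stands here. The lifted plate overhangs it, so an upright gripper does not fit: come in from the free-edge side (-x), fingers pointing down and towards +x, tool leaning about 40 degrees from vertical.
- plate (a joint): Angle of the plate above the base, rad: 0 flat, growing as the free edge rises, stop at 0.80. Stiff hinge: it stays where it is left; at the rod about 7 to 8 N up or 2 to 4 N down moves it. Aluminium plate, 205 mm from hinge axis to free edge, 110 mm wide, 12 mm thick, with a 9 mm high fence along its free edge. An 80 mm stack sets it to 30 degrees (0.524 rad).
- roller (a point): Middle of the steel roller (20 mm in diameter, along y) fixed under the plate, 160 mm from the hinge axis and level with it when the plate is flat. The plate's underside passes 4 mm above the line from hinge axis to roller axis. Moves and turns with the plate.
- handle (a point): Grip point on the plate's round steel side rod (14 mm in diameter, along y, sticking out 72 mm on the +y side, then a red 18 mm end cap): 98 mm to +y of the mid-line, 180 mm from the hinge axis along the plate, 10 mm above the hinge-roller line; 40 mm above the bench when flat. Moves and turns with the plate. Pinch it from above across the rod; the rod can turn between the fingers.
- blue_c (a point): Centre of the loose blue block: 40 x 40 mm, 45 mm tall, about 0.19 kg, axes along its edges, z up. Stands on the bench. A black dot on top is paint only.
- red_c (a point): Centre of the loose red block: 40 x 40 mm, 35 mm tall, about 0.15 kg, axes along its edges, z up. Stands on the bench.
- yellow_c (a point): Centre of a loose yellow block: 40 x 40 mm, 25 mm tall. Not used, to be left where it is.
- can_c (a point): Centre of a loose upright spray can, 60 mm in diameter, 150 mm tall, to be left where it is.
- wrench_grip (a point): Point on the handle of a loose wrench 170 mm long lying on the bench, x along the wrench towards its head; to be left where it is.

How it is judged:
By the outcome, as a careful person would: the job done as asked, in the order asked, and still so for the second after the job is handed in, with the robot touching nothing.
It also fails if it takes over 72 s, if anything falls off the work surface, if the arm or the gripper's body presses on something with over 40 N, if the wrist force passes 120 N, or if a joint passes its speed limit or range.

## Working session

There is one attempt and no reset: what is moved stays moved. The work goes in short steps, Python scripts to look and compute and a tool call to move; the robot and the scene stay as the last step left them, time stands still between calls to the robot, and variables do not carry over. Pictures are saved under pics/ and viewed, at most 10 in all, crops included, and the job is handed in when it is done.

Besides the shell and the picture viewer there is one more tool, called after "Call:" as a command line: name --argument value ..., lists and objects as JSON in quotes. servo_tool: Moves the arm, as the interface text tells. Its arguments: {"type":"object","properties":{"steps":{"type":"array"},"newtons":{"type":"number"}},"required":["steps"]}

```bash
mkdir -p pics; cat > h.py <<'E'
import numpy as np, cv2
from rig import env
def K(m):
    f=240/np.tan(np.radians(m["fovy"])/2); return np.array([[f,0,m["cx"]],[0,f,m["cy"]],[0,0,1.]])
def plane(name,uv,z,m=None):
    m=m or env.camera_model(name); T=np.array(m["T"])
    p=cv2.undistortPoints(np.array(uv,float).reshape(-1,1,2),K(m),np.array(m["dist_coeffs"],float)).reshape(-1,2)
    d=np.c_[p,np.ones(len(p))]@T[:3,:3].T; o=T[:3,3]
    return o+d*((z-o[2])/d[:,2])[:,None]
def px(name,P,m=None):
    m=m or env.camera_model(name); W=np.linalg.inv(np.array(m["T"]))
    return cv2.projectPoints(np.array(P,float).reshape(-1,3),cv2.Rodrigues(W[:3,:3])[0],W[:3,3],K(m),np.array(m["dist_coeffs"],float))[0].reshape(-1,2)
def cloud(name,depth,m):
    v,u=np.mgrid[:480,:640]; p=cv2.undistortPoints(np.stack([u,v],-1).reshape(-1,1,2).astype(float),K(m),np.array(m["dist_coeffs"],float)).reshape(480,640,2)
    c=np.dstack([p*depth[...,None],depth]); T=np.array(m["T"]); return c@T[:3,:3].T+T[:3,3]
def snap(name,fn=None):
    m=env.camera_model(name); im,d=env.get_image(name)
    if fn: cv2.imwrite("pics/"+fn,im[...,::-1])
    return im,d,m
E
python3 - <<'E'
from h import *
for n in("scene","side"):
    im,d,m=snap(n,n+"0.png"); np.savez("pics/"+n+"0.npz",im=im,d=d); print(n,np.round(np.array(m["T"]),3).tolist(),m["fovy"],(d>0).mean())
E
```

```text
scene [[0.542, 0.53, -0.653, 1.544], [0.84, -0.324, 0.435, -0.644], [0.019, -0.784, -0.621, 1.057], [0.0, 0.0, 0.0, 1.0]] 44.13195692121477 0.9960384114583334
side [[0.906, -0.223, 0.359, 0.169], [-0.422, -0.494, 0.76, -0.771], [0.008, -0.84, -0.542, 0.655], [0.0, 0.0, 0.0, 1.0]] 55.782648055980786 0.996240234375
```

View pics/scene0.png

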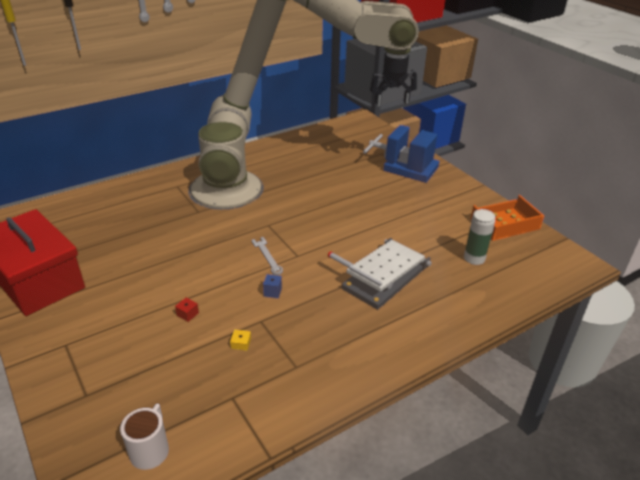

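View pics/side0.png

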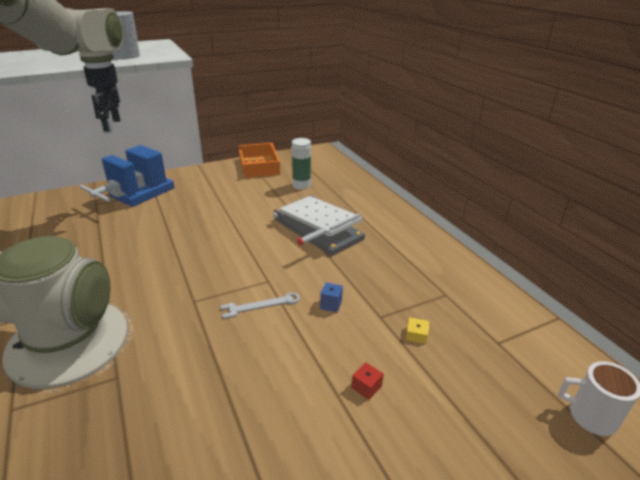

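Scene view: plate around (388,270) with its rod cap at (333,256), blue block (273,287) beside the wrench (267,255), red (187,309), yellow (240,340). Side view: plate (318,220), red cap (301,240), blue (331,297), red (367,380), yellow (418,330).

```bash
python3 - <<'E'
from h import *
for n in("scene","side"):
    Z=np.load(f"pics/{n}0.npz"); im,d=Z["im"],Z["d"]; m=env.camera_model(n); C=cloud(n,d,m); hsv=cv2.cvtColor(im,cv2.COLOR_RGB2HSV); H,S,V=cv2.split(hsv)
    r=dict(blue=((H>105)&(H<130)&(S>100),.045),red=(((H<6)|(H>174))&(S>150),.035),yel=((H>22)&(H<32)&(S>180)&(V>120),.025))
    x,y,z=C[...,0],C[...,1],C[...,2]
    W=(x>.2)&(x<.95)&(y>-.4)&(y<.5)
    for k,(M,h) in r.items():
        nn,L,st,ce=cv2.connectedComponentsWithStats((M&W).astype(np.uint8))
        for i in range(1,nn):
            if st[i,4]<25: continue
            P=C[L==i]; top=P[np.abs(P[:,2]-h)<.005]
            if len(top)>8:
              rc=cv2.minAreaRect(top[:,:2].astype(np.float32)*1000)
            else: rc=None
            print(n,k,st[i,4],np.round(ce[i]),np.round(P.mean(0),3),np.round(P.max(0)[2],3),rc)
    M=W&(S<60)&(V>110)&(z>.035)&(z<.065)
    nn,L,st,ce=cv2.connectedComponentsWithStats(M.astype(np.uint8)); i=1+np.argmax(st[1:,4]); P=C[L==i]
    print(n,"plate",cv2.minAreaRect(P[:,:2].astype(np.float32)*1000),np.round(P.mean(0),3))
    M=W&(z>.012)&(z<.028)&(V<110)&(S<90)
    nn,L,st,ce=cv2.connectedComponentsWithStats(M.astype(np.uint8)); i=1+np.argmax(st[1:,4]); P=C[L==i]
    print(n,"base",st[i,4],cv2.minAreaRect(P[:,:2].astype(np.float32)*1000),np.round(P.mean(0),3))
    cv2.imwrite(f"pics/crop_{n}.png",cv2.resize(im[225:315,320:440] if n=="scene" else im[180:260,260:380],None,fx=5,fy=5,interpolation=2)[...,::-1])
E
```

```text
scene blue 106 [272. 281.] [ 0.527 -0.115  0.043] 0.049 ((526.24951171875, -113.87501525878906), (34.62921905517578, 36.78314971923828), 44.37004852294922)
scene red 328 [187. 309.] [ 0.491 -0.336  0.027] 0.04 ((485.63043212890625, -334.1222839355469), (44.39541244506836, 41.0489616394043), 17.77145767211914)
scene plate ((605.2656860351562, 164.88075256347656), (184.58828735351562, 213.67703247070312), 12.279809951782227) [0.634 0.171 0.055]
scene base 945 ((639.0074462890625, 165.73150634765625), (123.65069580078125, 224.3964080810547), 14.60562515258789) [0.67  0.128 0.018]
side blue 224 [332. 291.] [ 0.52  -0.121  0.043] 0.047 ((519.5618896484375, -119.031005859375), (37.739906311035156, 36.270416259765625), 47.939327239990234)
side red 662 [367. 380.] [ 0.475 -0.342  0.028] 0.038 ((478.7835388183594, -337.44970703125), (39.711421966552734, 38.53230667114258), 24.327472686767578)
side plate ((602.2960205078125, 170.40101623535156), (179.19781494140625, 227.8731689453125), 10.865139961242676) [0.618 0.159 0.055]
side base 591 ((647.0140380859375, 92.56306457519531), (118.52030944824219, 73.06130981445312), 15.607544898986816) [0.64  0.084 0.018]
```

View pics/crop_scene.png

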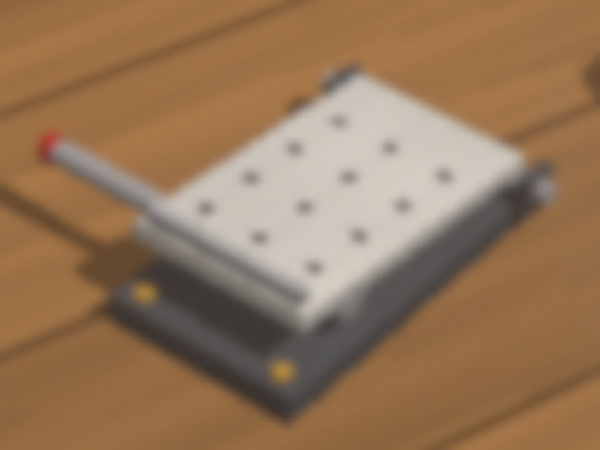

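View pics/crop_side.png

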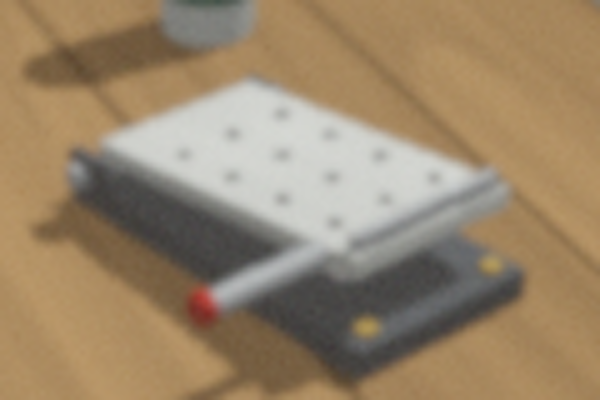

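The crops show the plate slightly raised, two gold screws on the base's free-edge corners (scene ~ (349,284),(376,299); side ~ (333,245),(358,233)), and the rod pointing toward the robot with its red cap at (330,254)/(300,241).

```bash
python3 - <<'E'
from h import *
a=plane("scene",[(349,283.6),(376.4,299.2)],.02); b=plane("side",[(333.4,245.2),(358.2,233)],.02)
print(np.round(a,3),np.round(b,3))
def tri(p,q):
    A=[]; 
    for n,u in(("scene",p),("side",q)):
        x0=plane(n,[u],0)[0];x1=plane(n,[u],.3)[0];A.append((x0,(x1-x0)/np.linalg.norm(x1-x0)))
    M=sum(np.eye(3)-np.outer(d,d) for o,d in A); v=sum((np.eye(3)-np.outer(d,d))@o for o,d in A); return np.linalg.solve(M,v)
print("cap",tri((330,254),(300.5,241)),"rod root",tri((320+158/5,225+203/5),(260+330/5,180+247/5)))
print("wrist",np.round(env.camera_model("wrist")["T"],3).tolist(),env.camera_model("wrist")["fovy"])
o=env.observe();print(o["position"],np.round(o["tool_rot"],3).tolist())
E
```

```text
[[0.618 0.064 0.02 ]
 [0.704 0.089 0.02 ]] [[0.617 0.062 0.02 ]
 [0.702 0.086 0.02 ]]
cap [0.52730376 0.06243653 0.05709672] rod root [0.60299941 0.07929588 0.06194876]
wrist [[0.321, 0.912, 0.255, 0.112], [0.947, -0.309, -0.087, 0.543], [-0.001, 0.269, -0.963, 0.373], [0.0, 0.0, 0.0, 1.0]] 68.96779320310702
[0.17696226 0.52050533 0.24978579] [[-0.947, 0.322, -0.001], [0.322, 0.947, -0.001], [0.0, -0.001, -1.0]]
```

Call:
servo_tool --steps '[{"tx": 2.7, "ty": -3.2, "tz": -0.4, "yaw": 2.45}, {"tx": 2.7, "ty": -3.2, "tz": -0.4, "yaw": 2.45}, {"tx": 2.7, "ty": -3.2, "tz": -0.4, "yaw": 2.45}, {"tx": 2.7, "ty": -3.2, "tz": -0.4, "yaw": 2.45}, {"tx": 2.7, "ty": -3.2, "tz": -0.4, "yaw": 2.45}, {"tx": 2.7, "ty": -3.2, "tz": -0.4, "yaw": 2.45}, {"tx": 2.7, "ty": -3.2, "tz": -0.4, "yaw": 2.45}, {"tx": 2.7, "ty": -3.2, "tz": -0.4, "yaw": 2.45}, {"tx": 2.7, "ty": -3.2, "tz": -0.4, "yaw": 2.45}, {"tx": 2.7, "ty": -3.2, "tz": -0.4, "yaw": 2.45}, {"tx": 2.7, "ty": -3.2, "tz": -0.4, "yaw": 2.45}, {"tx": 2.7, "ty": -3.2, "tz": -0.4, "yaw": 2.45}, {"tx": 2.7, "ty": -3.2, "tz": -0.4, "yaw": 2.45}, {"tx": 2.7, "ty": -3.2, "tz": -0.4, "yaw": 2.45}, {"tx": 0.3}]'

```text
invalid input at $.steps[0]: expected keys tx, ty, tz, yaw, claw
```

```bash
python3 - <<'E'
from h import *
im,d,m=snap("wrist","w1.png"); np.savez("pics/w1.npz",im=im,d=d,T=m["T"]); o=env.observe(); print(o["position"],np.round(o["tool_rot"],3).tolist())
E
```

```text
[0.17697874 0.52055292 0.24986256] [[-0.947, 0.322, -0.001], [0.322, 0.947, -0.001], [0.0, -0.001, -1.0]]
```

View pics/w1.png

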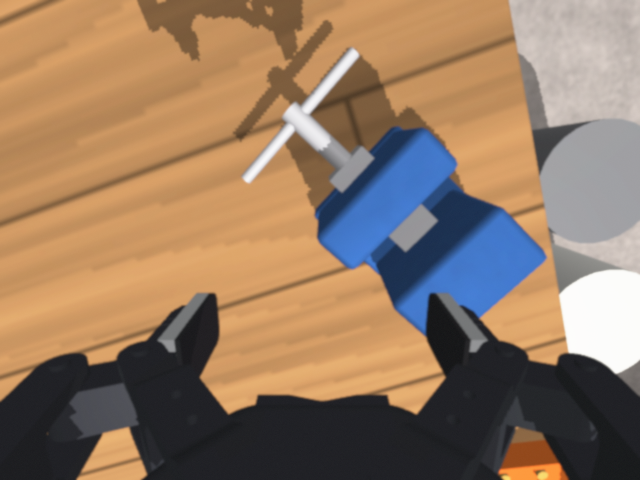

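The move was refused because every row needs all five keys. The picture shows the start view, a blue vise with the finger knuckles at the bottom.

Call:
servo_tool --steps '[{"tx": 2.7, "ty": -3.2, "tz": -0.4, "yaw": 2.45, "claw": 8.5}, {"tx": 2.7, "ty": -3.2, "tz": -0.4, "yaw": 2.45, "claw": 8.5}, {"tx": 2.7, "ty": -3.2, "tz": -0.4, "yaw": 2.45, "claw": 8.5}, {"tx": 2.7, "ty": -3.2, "tz": -0.4, "yaw": 2.45, "claw": 8.5}, {"tx": 2.7, "ty": -3.2, "tz": -0.4, "yaw": 2.45, "claw": 8.5}, {"tx": 2.7, "ty": -3.2, "tz": -0.4, "yaw": 2.45, "claw": 8.5}, {"tx": 2.7, "ty": -3.2, "tz": -0.4, "yaw": 2.45, "claw": 8.5}, {"tx": 2.7, "ty": -3.2, "tz": -0.4, "yaw": 2.45, "claw": 8.5}, {"tx": 2.7, "ty": -3.2, "tz": -0.4, "yaw": 2.45, "claw": 8.5}, {"tx": 2.7, "ty": -3.2, "tz": -0.4, "yaw": 2.45, "claw": 8.5}, {"tx": 2.7, "ty": -3.2, "tz": -0.4, "yaw": 2.45, "claw": 8.5}, {"tx": 2.7, "ty": -3.2, "tz": -0.4, "yaw": 2.45, "claw": 8.5}, {"tx": 2.7, "ty": -3.2, "tz": -0.4, "yaw": 2.45, "claw": 8.5}, {"tx": 2.7, "ty": -3.2, "tz": -0.4, "yaw": 2.45, "claw": 8.5}, {"tx": 0.3, "ty": 0, "tz": 0, "yaw": 0, "claw": 8.5}]'

```text
time_s: 1.65
position: [0.5602, 0.069, 0.1931]
tool_rot: [[-0.964, -0.264, -0.001], [-0.264, 0.964, -0.001], [0.001, -0.001, -1.0]]
ft_force: [-0.5, 0.8, -0.3]
grip_width: 0.0849
gripper_force: 0.0
```

```bash
python3 - <<'E'
from h import *
im,d,m=snap("wrist","w2.png"); np.savez("pics/w2.npz",im=im,d=d,T=m["T"]); o=env.observe(); print(o["position"],np.round(o["tool_rot"],3).tolist())
C=cloud("wrist",d,m); hsv=cv2.cvtColor(im,cv2.COLOR_RGB2HSV);H,S,V=cv2.split(hsv)
M=((H<6)|(H>174))&(S>150)&(C[...,2]>.03); print("cap",M.sum(),C[M].mean(0),C[M].max(0))
for (u,v) in [(320,240),(320,120),(320,300),(200,240),(440,240)]: print(u,v,im[v,u],np.round(C[v,u],3))
E
```

```text
[0.55928799 0.07084643 0.19335839] [[-0.964, -0.265, -0.001], [-0.265, 0.964, 0.0], [0.001, 0.0, -1.0]]
cap 240 [0.52426697 0.06057836 0.06524691] [0.53016838 0.06905932 0.31607666]
320 240 [179 179 181] [0.564 0.069 0.063]
320 120 [191 140  90] [ 0.478  0.045 -0.   ]
320 300 [244 243 239] [0.612 0.082 0.063]
200 240 [169 124  81] [ 0.612 -0.037 -0.002]
440 240 [115  85  55] [0.552 0.182 0.   ]
```

View pics/w2.png

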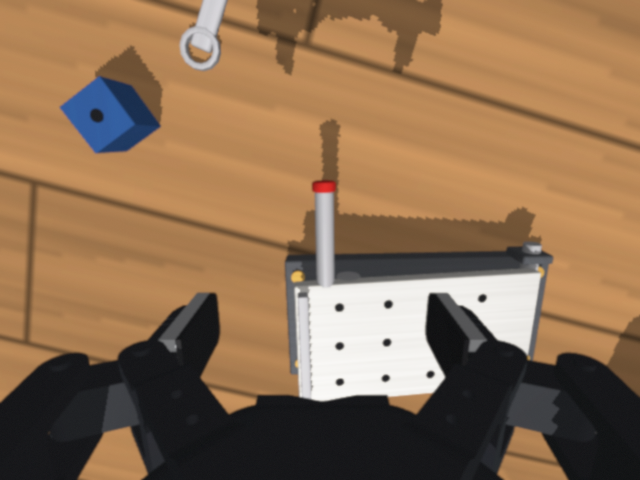

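The wrist view shows the rod at u≈324 (v 187–285), the base's near long edge at v≈262 (u 287–547), the blue block at (105,110) and the wrench ring at (200,48).

```bash
python3 - <<'E'
from h import *
Z=np.load("pics/w2.npz");im,d=Z["im"],Z["d"]; m=env.camera_model("wrist"); m["T"]=Z["T"]; C=cloud("wrist",d,m)
v,u=np.mgrid[:480,:640]; hsv=cv2.cvtColor(im,cv2.COLOR_RGB2HSV);H,S,V=cv2.split(hsv)
R=(u>305)&(u<345)&(v>196)&(v<278)&(C[...,2]>.045)&(S<60)
P=C[R]; vx,vy,x0,y0=cv2.fitLine(P[:,:2].astype(np.float32),2,0,.01,.01).ravel(); print("rod",x0,y0,np.degrees(np.arctan2(vy,vx)),np.percentile(P[:,2],95))
cap=((H<6)|(H>174))&(S>150)&(C[...,2]>.03)&(C[...,2]<.09); print("cap",C[cap].min(0),C[cap].max(0),C[cap].mean(0))
B=(V<90)&(S<90)&(C[...,2]>.012)&(C[...,2]<.027)&(v<300); ys=[]
for uu in range(310,510,8):
    vv=np.where(B[:,uu])[0]
    if len(vv) and uu not in range(315,352): ys.append((uu,vv.min()))
E=plane("wrist",ys,.02,m); l=cv2.fitLine(E[:,:2].astype(np.float32),cv2.DIST_HUBER,0,.001,.001).ravel(); print("base +y edge",l,np.degrees(np.arctan2(l[1],l[0])))
xs=[]
for vv in range(268,368,6):
    uu=np.where((V[vv]<110)&(S[vv]<90)&(u[vv]>250)&(C[vv,:,2]>.005))[0]
    if len(uu): xs.append((uu.min(),vv))
E2=plane("wrist",xs,.02,m); l2=cv2.fitLine(E2[:,:2].astype(np.float32),cv2.DIST_HUBER,0,.001,.001).ravel(); print("base -x edge",l2,np.degrees(np.arctan2(l2[1],l2[0])), len(xs), xs[::5])
th=np.arctan2(l[1],l[0])
if l[1]<0: th+=np.pi
xh=np.array([np.cos(th),np.sin(th)]); yh=np.array([-xh[1],xh[0]])
A=np.array([xh,yh]); b=np.array([xh@l2[2:],yh@l[2:]]); c=np.linalg.solve(A,b) # corner (-215,+60)
hinge=c+xh*.215-yh*.06; print("hinge",hinge,"pad",hinge-.139*xh,"xh",xh,"deg",np.degrees(th))
rp=np.array([x0,y0])-hinge; print("rod x from hinge",rp@xh, "cap y",(C[cap].mean(0)[:2]-hinge)@yh)
M=(H>100)&(H<130)&(S>100)&(u<170)&(v<170)&(abs(C[...,2]-.045)<.004); r=cv2.minAreaRect(C[M][:,:2].astype(np.float32)*1000); print("blue",r,C[M].mean(0))
E
```

```text
rod 0.5614098 0.07155542 17.54265 0.064807519748822
cap [0.51935073 0.05243525 0.0598533 ] [0.53016838 0.06905932 0.06703247] [0.52439319 0.06061887 0.06419742]
base +y edge [ 0.2842014  -0.9587646   0.5674648   0.15989646] -73.48888
base -x edge [0.9578005  0.2874338  0.66153914 0.06414214] 16.704384 17 [(np.int64(286), 268), (np.int64(287), 298), (np.int64(289), 328), (np.int64(291), 358)]
hinge [0.59757715 0.26942915] pad [0.63708115 0.13616088] xh [-0.28420147  0.95876455] deg 106.511116
rod x from hinge -0.17943549 cap y 0.12951037940716997
blue ((520.5940551757812, -113.75433349609375), (40.41132736206055, 40.149024963378906), 48.36550521850586) [ 0.52017586 -0.11317631  0.04421273]
```

Call:
servo_tool --steps '[{"tx": -0.7, "ty": 0, "tz": -3.0, "yaw": 1.1, "claw": 8.0}, {"tx": 0, "ty": 0, "tz": -3.0, "yaw": 0, "claw": 7.0}, {"tx": 0, "ty": 0, "tz": -3.0, "yaw": 0, "claw": 6.0}, {"tx": 0, "ty": 0, "tz": -2.6, "yaw": 0, "claw": 6.0}, {"tx": 0, "ty": 0, "tz": -2.0, "yaw": 0, "claw": 6.0}, {"tx": 0, "ty": 0, "tz": 0, "yaw": 0, "claw": 6}, {"tx": 0, "ty": 0, "tz": 0, "yaw": 0, "claw": 0.5}, {"tx": 0, "ty": 0, "tz": 0, "yaw": 0, "claw": 0.5}, {"tx": 0, "ty": 0, "tz": 0, "yaw": 0, "claw": 0.5}, {"tx": 0, "ty": 0, "tz": 0, "yaw": 0, "claw": 0.5}, {"tx": 0, "ty": 0, "tz": 0, "yaw": 0, "claw": 0.5}, {"tx": 0, "ty": 0, "tz": 0, "yaw": 0, "claw": 0.5}]' --newtons 40

```text
time_s: 2.9
position: [0.5529, 0.0688, 0.06]
tool_rot: [[-0.958, -0.286, 0.005], [-0.286, 0.958, -0.007], [-0.003, -0.008, -1.0]]
ft_force: [2.2, -23.3, 2.7]
grip_width: 0.0126
gripper_force: 39.4
```

Call:
servo_tool --steps '[{"tx": 0.06, "ty": -0.2, "tz": 0, "yaw": 0, "claw": 0.5}, {"tx": -0.07, "ty": 0.22, "tz": 1.19, "yaw": 0, "claw": 0.5}, {"tx": -0.09, "ty": 0.3, "tz": 1.18, "yaw": 0, "claw": 0.5}, {"tx": -0.11, "ty": 0.36, "tz": 1.16, "yaw": 0, "claw": 0.5}, {"tx": -0.13, "ty": 0.45, "tz": 1.12, "yaw": 0, "claw": 0.5}, {"tx": -0.15, "ty": 0.51, "tz": 1.1, "yaw": 0, "claw": 0.5}]'

```text
time_s: 3.5
position: [0.5477, 0.0862, 0.1174]
tool_rot: [[-0.958, -0.285, 0.004], [-0.285, 0.958, -0.006], [-0.002, -0.007, -1.0]]
ft_force: [3.4, -16.2, -2.8]
grip_width: 0.0127
gripper_force: 39.0
```

Call:
servo_tool --steps '[{"tx": -0.13, "ty": 0.45, "tz": 1.05, "yaw": 0, "claw": 0.5}, {"tx": -0.18, "ty": 0.6, "tz": 1.01, "yaw": 0, "claw": 0.5}, {"tx": -0.2, "ty": 0.7, "tz": 0.96, "yaw": 0, "claw": 0.5}, {"tx": -0.23, "ty": 0.78, "tz": 0.91, "yaw": 0, "claw": 0.5}, {"tx": -0.25, "ty": 0.83, "tz": 0.85, "yaw": 0, "claw": 0.5}, {"tx": 0, "ty": 0, "tz": 0, "yaw": 0, "claw": 0.5}, {"tx": 0, "ty": 0, "tz": 0, "yaw": 0, "claw": 0.5}]'

```text
time_s: 4.2
position: [0.5376, 0.1205, 0.167]
tool_rot: [[-0.958, -0.286, 0.006], [-0.286, 0.958, -0.005], [-0.005, -0.007, -1.0]]
ft_force: [-2.3, -12.9, 14.8]
grip_width: 0.0122
gripper_force: 40.3
```

Call:
servo_tool --steps '[{"tx": 0, "ty": 0, "tz": 0, "yaw": 0, "claw": 5}, {"tx": 0, "ty": 0, "tz": 0, "yaw": 0, "claw": 5}, {"tx": 0, "ty": 0, "tz": 0, "yaw": 0, "claw": 5}, {"tx": 0, "ty": 0, "tz": 3, "yaw": 0, "claw": 5}, {"tx": 0, "ty": 0, "tz": 4, "yaw": 0, "claw": 7}, {"tx": 0, "ty": 0, "tz": 4, "yaw": 0, "claw": 7}, {"tx": -0.16, "ty": -3, "tz": 0, "yaw": -7.26, "claw": 7}, {"tx": -0.16, "ty": -3, "tz": 0, "yaw": -7.26, "claw": 7}, {"tx": -0.16, "ty": -3, "tz": 0, "yaw": -7.26, "claw": 7}, {"tx": -0.16, "ty": -3, "tz": 0, "yaw": -7.26, "claw": 7}, {"tx": -0.16, "ty": -3, "tz": 0, "yaw": -7.26, "claw": 7}, {"tx": -0.16, "ty": -3, "tz": 0, "yaw": -7.26, "claw": 7}, {"tx": -0.16, "ty": -3, "tz": 0, "yaw": -7.26, "claw": 7}, {"tx": -0.16, "ty": -2.9, "tz": 0, "yaw": -7.26, "claw": 7}, {"tx": 0, "ty": 0, "tz": 0, "yaw": 0, "claw": 7}, {"tx": 0, "ty": 0, "tz": 0, "yaw": 0, "claw": 7}]'

```text
time_s: 5.8
position: [0.5234, -0.1162, 0.2734]
tool_rot: [[-0.75, 0.662, -0.001], [0.662, 0.75, 0.001], [0.001, 0.0, -1.0]]
ft_force: [-0.6, 0.9, 0.8]
grip_width: 0.07
gripper_force: 0.0
```

```bash
python3 - <<'E'
from h import *
o=env.observe(); print(o["position"],np.round(o["tool_rot"],3).tolist(),o["ft_force"])
a=cv2.imread("pics/side0.png")[60:140,70:150]; b=cv2.imread("pics/scene0.png")[30:110,350:430]
im,d,m=snap("side"); C=cloud("side",d,m)
h=np.array([.5976,.2694]);xh=np.array([-.2842,.9588]);yh=np.array([-.9588,-.2842])
hx=(C[...,:2]-h)@xh; hy=(C[...,:2]-h)@yh
M=(abs(hy)<.05)&(hx>-.2)&(hx<0)&(C[...,2]>.06)&(C[...,2]<.25); 
l=np.polyfit(hx[M],C[...,2][M],1); print("plate deg",np.degrees(np.arctan(-l[0])),M.sum(),"edge",hx[M].min(),C[...,2][M].max())
im,d,m=snap("wrist"); C=cloud("wrist",d,m); H,S,V=cv2.split(cv2.cvtColor(im,cv2.COLOR_RGB2HSV))
M=(H>100)&(H<130)&(S>100)&(abs(C[...,2]-.045)<.005); 
if M.sum()>50: print("blue",cv2.minAreaRect(C[M][:,:2].astype(np.float32)*1000),M.sum())
g=np.hstack([cv2.resize(q,(400,400),interpolation=2) for q in(a,b)]); cv2.imwrite("pics/grip.png",g)
E
```

```text
[ 0.52337139 -0.1162061   0.2733908 ] [[-0.75, 0.662, -0.001], [0.662, 0.75, 0.001], [0.001, 0.0, -1.0]] [-0.59861872  0.94098638  0.83236456]
plate deg 44.328107198674694 240 edge -0.15136513371230292 0.18842496915115747
blue ((520.3130493164062, -114.17646026611328), (37.5857048034668, 39.5642204284668), 47.85699462890625) 1389
```

View pics/grip.png

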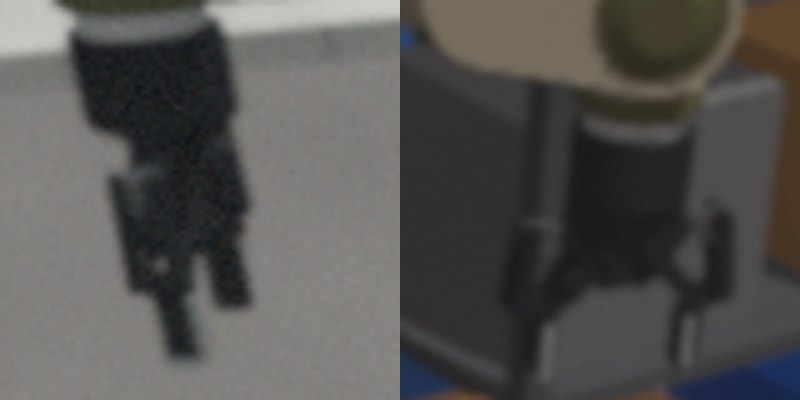

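The zoom shows bare fingers with no camera housing; the outer links protrude beyond the straight fingertip sections. I measure that profile from the wrist depth already saved.

```bash
python3 - <<'E'
from h import *
Z=np.load("pics/w2.npz"); m=env.camera_model("wrist"); m["T"]=Z["T"]; C=cloud("wrist",Z["d"],m)
R=np.array([[-.964,-.265,0],[-.265,.964,0],[0,0,-1]]); t=(C.reshape(-1,3)-[.5593,.0708,.19336])@R
ok=(Z["d"].ravel()>0)&(t[:,2]<.06)&(abs(t[:,1])<.12)&(t[:,2]>-.13)
t=t[ok]
for a in np.arange(-.13,.045,.01):
    s=t[(t[:,2]>=a)&(t[:,2]<a+.01)]
    if len(s)>5: print(round(a,3),len(s),"y",np.round(np.percentile(s[:,1],[1,99]),3),"x",np.round(np.percentile(s[:,0],[1,99]),3), "min|y|",np.round(np.percentile(abs(s[:,1]),[1]),3))
E
```

```text
-0.09 2714 y [-0.024  0.02 ] x [0.018 0.021] min|y| [0.005]
-0.08 12403 y [-0.061  0.057] x [0.007 0.02 ] min|y| [0.]
-0.07 18039 y [-0.068  0.063] x [-0.002  0.018] min|y| [0.]
-0.06 13592 y [-0.073  0.069] x [-0.011  0.017] min|y| [0.001]
-0.05 13714 y [-0.074  0.07 ] x [-0.011  0.014] min|y| [0.039]
-0.04 2348 y [-0.07   0.067] x [0.003 0.014] min|y| [0.04]
-0.03 1944 y [-0.057  0.053] x [-0.007  0.011] min|y| [0.04]
-0.02 2090 y [-0.058  0.054] x [-0.011  0.011] min|y| [0.04]
-0.01 1657 y [-0.057  0.053] x [-0.011  0.011] min|y| [0.04]
-0.0 627 y [-0.05   0.046] x [-0.011  0.011] min|y| [0.04]
```

Call:
servo_tool --steps '[{"tx": 0.15, "ty": -0.2, "tz": -4.5, "yaw": 0, "claw": 7}, {"tx": 0, "ty": 0, "tz": -4.5, "yaw": 0, "claw": 7}, {"tx": 0, "ty": 0, "tz": -4.5, "yaw": 0, "claw": 7}, {"tx": 0, "ty": 0, "tz": -4.5, "yaw": 0, "claw": 7}, {"tx": 0, "ty": 0, "tz": -3.5, "yaw": 0, "claw": 7}, {"tx": 0, "ty": 0, "tz": -3.0, "yaw": 0, "claw": 7}, {"tx": 0, "ty": 0, "tz": 0, "yaw": 0, "claw": 7}, {"tx": 0, "ty": 0, "tz": 0, "yaw": 0, "claw": 3.5}, {"tx": 0, "ty": 0, "tz": 0, "yaw": 0, "claw": 3.5}, {"tx": 0, "ty": 0, "tz": 0, "yaw": 0, "claw": 3.5}, {"tx": 0, "ty": 0, "tz": 0, "yaw": 0, "claw": 3.5}, {"tx": 0, "ty": 0, "tz": 0, "yaw": 0, "claw": 3.5}]'

```text
time_s: 7.1
position: [0.526, -0.1184, 0.0306]
tool_rot: [[-0.75, 0.662, 0.004], [0.662, 0.75, -0.001], [-0.004, 0.001, -1.0]]
ft_force: [0.0, 3.2, 8.1]
grip_width: 0.0394
gripper_force: 41.8
```

Call:
servo_tool --steps '[{"tx": 0, "ty": 0, "tz": 2, "yaw": 0, "claw": 3.5}, {"tx": 0, "ty": 0, "tz": 4, "yaw": 0, "claw": 3.5}, {"tx": 0, "ty": 0, "tz": 4, "yaw": 0, "claw": 3.5}, {"tx": 1.6, "ty": 2.49, "tz": 0, "yaw": -4, "claw": 3.5}, {"tx": 1.6, "ty": 2.49, "tz": 0, "yaw": -4, "claw": 3.5}, {"tx": 1.6, "ty": 2.49, "tz": 0, "yaw": -4, "claw": 3.5}, {"tx": 1.6, "ty": 2.49, "tz": 0, "yaw": -4, "claw": 3.5}, {"tx": 1.6, "ty": 2.49, "tz": 0, "yaw": -4, "claw": 3.5}, {"tx": 1.6, "ty": 2.49, "tz": 0, "yaw": -4, "claw": 3.5}, {"tx": 1.6, "ty": 2.49, "tz": 0, "yaw": -4, "claw": 3.5}, {"tx": 1.6, "ty": 2.49, "tz": 0, "yaw": -4, "claw": 3.5}, {"tx": 0, "ty": 0, "tz": -3, "yaw": 0, "claw": 3.5}, {"tx": 0, "ty": 0, "tz": -2.5, "yaw": 0, "claw": 3.5}, {"tx": 0, "ty": 0, "tz": -1, "yaw": 0, "claw": 3.5}, {"tx": 0, "ty": 0, "tz": 0, "yaw": 0, "claw": 3.5}, {"tx": 0, "ty": 0, "tz": 0, "yaw": 0, "claw": 3.5}]'

```text
time_s: 8.7
position: [0.6535, 0.0807, 0.065]
tool_rot: [[-0.284, 0.959, 0.002], [0.959, 0.284, -0.0], [-0.001, 0.002, -1.0]]
ft_force: [0.0, 0.3, -2.0]
grip_width: 0.0398
gripper_force: 41.2
```

Call:
servo_tool --steps '[{"tx": 0, "ty": 0, "tz": -0.6, "yaw": 0, "claw": 3.5}, {"tx": 0, "ty": 0, "tz": -0.5, "yaw": 0, "claw": 3.5}, {"tx": 0, "ty": 0, "tz": -0.3, "yaw": 0, "claw": 3.5}, {"tx": 0, "ty": 0, "tz": 0, "yaw": 0, "claw": 3.5}, {"tx": 0, "ty": 0, "tz": 0, "yaw": 0, "claw": 3.5}]'

```text
time_s: 9.2
position: [0.653, 0.0809, 0.0506]
tool_rot: [[-0.285, 0.959, 0.0], [0.959, 0.285, -0.0], [-0.0, 0.0, -1.0]]
ft_force: [-3.8, -0.9, 5.4]
grip_width: 0.0396
gripper_force: 42.1
```

Call:
servo_tool --steps '[{"tx": 0, "ty": 0, "tz": 0, "yaw": 0, "claw": 6.5}, {"tx": 0, "ty": 0, "tz": 0, "yaw": 0, "claw": 6.5}, {"tx": 0, "ty": 0, "tz": 0, "yaw": 0, "claw": 6.5}, {"tx": 0, "ty": 0, "tz": 3, "yaw": 0, "claw": 6.5}, {"tx": 0, "ty": 0, "tz": 4, "yaw": 0, "claw": 8.5}, {"tx": 0, "ty": 0, "tz": 4, "yaw": 0, "claw": 8.5}, {"tx": 0.21, "ty": -0.7, "tz": 0, "yaw": 8.18, "claw": 8.5}, {"tx": 0.21, "ty": -0.7, "tz": 0, "yaw": 8.18, "claw": 8.5}, {"tx": 0.21, "ty": -0.7, "tz": 0, "yaw": 8.18, "claw": 8.5}, {"tx": 0.21, "ty": -0.7, "tz": 0, "yaw": 8.18, "claw": 8.5}, {"tx": 0.21, "ty": -0.7, "tz": 0, "yaw": 8.18, "claw": 8.5}, {"tx": 0.21, "ty": -0.7, "tz": 0, "yaw": 8.18, "claw": 8.5}, {"tx": 0.21, "ty": -0.7, "tz": 0, "yaw": 8.18, "claw": 8.5}, {"tx": 0.21, "ty": -0.7, "tz": 0, "yaw": 8.18, "claw": 8.5}, {"tx": 0.21, "ty": -0.7, "tz": 0, "yaw": 8.18, "claw": 8.5}, {"tx": 0.21, "ty": -0.7, "tz": 0, "yaw": 8.18, "claw": 8.5}, {"tx": 0.21, "ty": -0.7, "tz": 0, "yaw": 8.18, "claw": 8.5}, {"tx": 0, "ty": 0, "tz": 0, "yaw": 0, "claw": 8.5}, {"tx": 0, "ty": 0, "tz": 0, "yaw": 0, "claw": 8.5}]'

```text
time_s: 11.1
position: [0.676, 0.004, 0.1595]
tool_rot: [[-0.96, -0.28, -0.0], [-0.28, 0.96, 0.0], [0.0, 0.0, -1.0]]
ft_force: [-0.2, 0.4, -0.1]
grip_width: 0.085
gripper_force: 0.0
```

```bash
cat >> h.py <<'E'
h0=np.array([.5976,.2694]);xh=np.array([-.2842,.9588]);yh=np.array([-.9588,-.2842])
def hf(P): return np.c_[(P[...,:2]-h0)@xh,(P[...,:2]-h0)@yh,P[...,2]]
def blocks(n,spec,fn=None):
    im,d,m=snap(n,fn); C=cloud(n,d,m); H,S,V=cv2.split(cv2.cvtColor(im,cv2.COLOR_RGB2HSV))
    for k,z in spec:
        M=((H>100)&(H<130) if k=="blue" else (H<6)|(H>174))&(S>100)&(abs(C[...,2]-z)<.006)
        nn,L,st,ce=cv2.connectedComponentsWithStats(M.astype(np.uint8))
        for i in range(1,nn):
            if st[i,4]<60: continue
            P=C[L==i]; Q=hf(P); r=cv2.minAreaRect(Q[:,:2].astype(np.float32)*1000); w=cv2.minAreaRect(P[:,:2].astype(np.float32)*1000)
            if max(r[1])<60: print(n,k,st[i,4],"hinge fr",np.round(r[0],1),np.round(r[1],1),round(r[2],1),"world",np.round(w[0],1),round(w[2],1),"zmean",P[:,2].mean().round(4))
E
python3 - <<'E'
from h import *
o=env.observe(); print(o["position"],np.round(o["tool_rot"],3).tolist(),o["ft_force"],hf(np.array([o["position"]])))
blocks("wrist",[("blue",.065),("red",.035)],"w3.png"); blocks("side",[("blue",.065)]); blocks("scene",[("blue",.065)])
E
```

```text
[0.6760294  0.00400417 0.15947664] [[-0.96, -0.28, -0.0], [-0.28, 0.96, 0.0], [0.0, 0.0, -1.0]] [-0.20591083  0.35858956 -0.08623204] [[-2.76751160e-01  2.27390478e-04  1.59476638e-01]]
wrist blue 3523 hinge fr [-190.4    1.2] [40.1 40.5] 0.1 world [650.6  86.5] 16.6 zmean 0.0641
side blue 73 hinge fr [378.7 237.6] [58.  27.5] 73.6 world [262.2 564.9] 0.2 zmean 0.065
side blue 61 hinge fr [362.8 325.8] [45.  27.8] 63.5 world [182.2 524.6] 80.0 zmean 0.0648
side blue 141 hinge fr [-192.4    5. ] [38.6 38.5] 3.2 world [647.4  83.5] 19.7 zmean 0.0636
scene blue 175 hinge fr [-193.4   -4. ] [46.5 45.7] 86.0 world [656.4  85.1] 12.5 zmean 0.0639
```

Call:
servo_tool --steps '[{"tx": -0.1, "ty": 0, "tz": -4, "yaw": 0.2, "claw": 8.54}, {"tx": 0, "ty": 0, "tz": -4, "yaw": 0, "claw": 8.54}, {"tx": 0, "ty": 0, "tz": -3, "yaw": 0, "claw": 8.54}, {"tx": 0, "ty": 0, "tz": -1.3, "yaw": 0, "claw": 8.54}, {"tx": 0, "ty": 0, "tz": 0, "yaw": 0, "claw": 8.54}, {"tx": -0.12, "ty": 0.4, "tz": 0, "yaw": 0, "claw": 8.54}, {"tx": -0.12, "ty": 0.4, "tz": 0, "yaw": 0, "claw": 8.54}, {"tx": -0.12, "ty": 0.4, "tz": 0, "yaw": 0, "claw": 8.54}, {"tx": -0.12, "ty": 0.4, "tz": 0, "yaw": 0, "claw": 8.54}, {"tx": -0.12, "ty": 0.4, "tz": 0, "yaw": 0, "claw": 8.54}, {"tx": -0.12, "ty": 0.4, "tz": 0, "yaw": 0, "claw": 8.54}, {"tx": 0, "ty": 0, "tz": 0, "yaw": 0, "claw": 8.54}]'

```text
time_s: 12.45
position: [0.6677, 0.0286, 0.0367]
tool_rot: [[-0.958, -0.288, -0.0], [-0.288, 0.958, 0.0], [-0.0, 0.0, -1.0]]
ft_force: [0.6, -0.1, 0.4]
grip_width: 0.0856
gripper_force: 0.0
```

```bash
python3 - <<'E'
from h import *
o=env.observe(); print(hf(np.array([o["position"]])),o["ft_force"],o["grip_width"])
blocks("wrist",[("blue",.065)],"w4.png")
E
```

```text
[[-0.2508159   0.0012237   0.03670813]] [ 0.58075365 -0.13961542  0.44282849] 0.08556322132404671
wrist blue 7469 hinge fr [-173.8   13.2] [24.4 46.3] 77.6 world [634.4  99. ] 4.1 zmean 0.0639
```

Call:
servo_tool --steps '[{"tx": -0.12, "ty": 0.4, "tz": 0, "yaw": 0, "claw": 8.54}, {"tx": -0.12, "ty": 0.4, "tz": 0, "yaw": 0, "claw": 8.54}, {"tx": -0.12, "ty": 0.4, "tz": 0, "yaw": 0, "claw": 8.54}, {"tx": -0.12, "ty": 0.4, "tz": 0, "yaw": 0, "claw": 8.54}, {"tx": -0.12, "ty": 0.4, "tz": 0, "yaw": 0, "claw": 8.54}, {"tx": -0.12, "ty": 0.4, "tz": 0, "yaw": 0, "claw": 8.54}, {"tx": -0.11, "ty": 0.4, "tz": 0, "yaw": 0, "claw": 8.54}, {"tx": -0.1, "ty": 0.3, "tz": 0, "yaw": 0, "claw": 8.54}, {"tx": 0, "ty": 0, "tz": 0, "yaw": 0, "claw": 8.54}, {"tx": 0, "ty": 0, "tz": 0, "yaw": 0, "claw": 8.54}]'

```text
time_s: 13.5
position: [0.6584, 0.0591, 0.0364]
tool_rot: [[-0.958, -0.288, -0.001], [-0.288, 0.958, 0.0], [0.0, 0.0, -1.0]]
ft_force: [0.2, -0.7, -0.4]
grip_width: 0.0855
gripper_force: 0.3
```

```bash
python3 - <<'E'
from h import *
o=env.observe(); print(hf(np.array([o["position"]])),o["ft_force"],o["grip_width"])
blocks("wrist",[("blue",.065)],"w5.png");blocks("side",[("blue",.065)],"s5.png")
E
```

```text
[[-0.2189086   0.00148057  0.03644203]] [ 0.20238976 -0.68554753 -0.43940902] 0.08548403153346013
wrist blue 7398 hinge fr [-142.3   13.2] [23.8 47.1] 78.5 world [625.4 129.2] 5.0 zmean 0.0639
side blue 82 hinge fr [377.8 238.2] [58.9 28.2] 75.4 world [261.8 564. ] 1.9 zmean 0.0648
side blue 83 hinge fr [-144.1   12.2] [25.2 44.7] 84.3 world [626.9 127.8] 10.8 zmean 0.0632
```

View pics/w5.png

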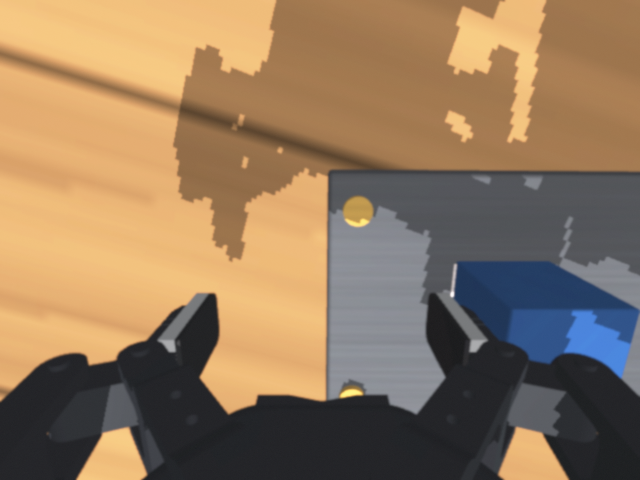

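The view shows the blue block on the pad with a thin white strip left of it at (455,262–300); its bottom edge runs from (458,262) to (548,262), its top edge from (510,310) to (638,310), and the base edge is at u≈330.

```bash
python3 - <<'E'
from h import *
print(np.round(hf(plane("wrist",[(330,262),(454,262),(458,262),(548,262)],.02))*1000,1)); print(np.round(hf(plane("wrist",[(510,310),(638,310)],.065))*1000,1))
E
```

```text
[[-215.8   20.4   20. ]
 [-163.3   20.6   20. ]
 [-161.6   20.6   20. ]
 [-123.2   20.8   20. ]]
[[-163.    21.5   65. ]
 [-124.2   21.5   65. ]]
```

Call:
servo_tool --steps '[{"tx": -0.05, "ty": 0.17, "tz": 0, "yaw": 0, "claw": 8.54}, {"tx": 0, "ty": 0, "tz": 0, "yaw": 0, "claw": 8.54}, {"tx": 0.6, "ty": -2, "tz": 0, "yaw": 0, "claw": 8.5}, {"tx": 1.2, "ty": -4, "tz": 0, "yaw": 0, "claw": 8.5}, {"tx": 0, "ty": 0, "tz": 4.5, "yaw": 0, "claw": 7}, {"tx": 0, "ty": 0, "tz": 4.5, "yaw": 0, "claw": 7}, {"tx": 0, "ty": 0, "tz": 4.5, "yaw": 0, "claw": 7}, {"tx": -1.8, "ty": -3.05, "tz": 0.2, "yaw": -7.8, "claw": 7}, {"tx": -1.8, "ty": -3.05, "tz": 0.2, "yaw": -7.8, "claw": 7}, {"tx": -1.8, "ty": -3.05, "tz": 0.2, "yaw": -7.8, "claw": 7}, {"tx": -1.8, "ty": -3.05, "tz": 0.2, "yaw": -7.8, "claw": 7}, {"tx": -1.8, "ty": -3.05, "tz": 0.2, "yaw": -7.8, "claw": 7}, {"tx": -1.8, "ty": -3.05, "tz": 0.2, "yaw": -7.8, "claw": 7}, {"tx": -1.8, "ty": -3.05, "tz": 0.2, "yaw": -7.8, "claw": 7}, {"tx": -1.8, "ty": -3.05, "tz": 0.2, "yaw": -7.8, "claw": 7}, {"tx": -1.8, "ty": -3.05, "tz": 0.2, "yaw": -7.8, "claw": 7}, {"tx": -1.8, "ty": -3.05, "tz": 0.2, "yaw": -7.8, "claw": 7}, {"tx": -1.8, "ty": -3.05, "tz": 0.2, "yaw": -7.8, "claw": 7}, {"tx": 0, "ty": 0, "tz": 0, "yaw": 0, "claw": 7}, {"tx": 0, "ty": 0, "tz": 0, "yaw": 0, "claw": 7}]'

```text
time_s: 15.6
position: [0.4775, -0.336, 0.1935]
tool_rot: [[-0.356, 0.934, 0.0], [0.934, 0.356, 0.001], [0.0, 0.0, -1.0]]
ft_force: [1.1, 0.5, -0.1]
grip_width: 0.0703
gripper_force: 0.0
```

```bash
python3 - <<'E'
from h import *
o=env.observe(); R=np.array(o["tool_rot"]); print(o["position"],"tooly",np.degrees(np.arctan2(R[1,1],R[0,1])),o["ft_force"])
blocks("wrist",[("red",.035)],"w6.png");blocks("side",[("blue",.065)],"s6.png");blocks("scene",[("blue",.065)])
E
```

```text
[ 0.477465   -0.3359655   0.19349722] tooly 20.881845875071928 [ 1.11531244  0.48865879 -0.14322547]
wrist red 2163 hinge fr [-545.5  284.4] [39.9 39.3] 7.4 world [ 480.  -334.4] 24.0 zmean 0.0342
side blue 129 hinge fr [-143.9    4.3] [38. 41.] 86.1 world [634.4 130.2] 12.6 zmean 0.0635
scene blue 175 hinge fr [-143.    -3.6] [46.4 43.3] 2.4 world [641.7 133.3] 18.9 zmean 0.0638
```

Call:
servo_tool --steps '[{"tx": 0.86, "ty": -1.21, "tz": -3, "yaw": 3.1, "claw": 7}, {"tx": 0, "ty": 0, "tz": -4, "yaw": 0, "claw": 7}, {"tx": 0, "ty": 0, "tz": -4, "yaw": 0, "claw": 7}, {"tx": 0, "ty": 0, "tz": -3.3, "yaw": 0, "claw": 7}, {"tx": 0, "ty": 0, "tz": -2.05, "yaw": 0, "claw": 7}, {"tx": 0, "ty": 0, "tz": 0, "yaw": 0, "claw": 7}, {"tx": 0, "ty": 0, "tz": 0, "yaw": 0, "claw": 3.5}, {"tx": 0, "ty": 0, "tz": 0, "yaw": 0, "claw": 3.5}, {"tx": 0, "ty": 0, "tz": 0, "yaw": 0, "claw": 3.5}, {"tx": 0, "ty": 0, "tz": 0, "yaw": 0, "claw": 3.5}, {"tx": 0, "ty": 0, "tz": 0, "yaw": 0, "claw": 3.5}]' --newtons 60

```text
time_s: 16.85
position: [0.4875, -0.3476, 0.0321]
tool_rot: [[-0.407, 0.913, 0.003], [0.913, 0.407, -0.003], [-0.004, 0.001, -1.0]]
ft_force: [1.0, 1.3, 6.7]
grip_width: 0.0386
gripper_force: 61.5
```

Call:
servo_tool --steps '[{"tx": 0, "ty": 0, "tz": 2, "yaw": 0, "claw": 3.5}, {"tx": 0, "ty": 0, "tz": 4, "yaw": 0, "claw": 3.5}, {"tx": 0, "ty": 0, "tz": 4, "yaw": 0, "claw": 3.5}, {"tx": 1.59, "ty": 3.6, "tz": 0, "yaw": -0.68, "claw": 3.5}, {"tx": 1.59, "ty": 3.6, "tz": 0, "yaw": -0.68, "claw": 3.5}, {"tx": 1.59, "ty": 3.6, "tz": 0, "yaw": -0.68, "claw": 3.5}, {"tx": 1.59, "ty": 3.6, "tz": 0, "yaw": -0.68, "claw": 3.5}, {"tx": 1.59, "ty": 3.6, "tz": 0, "yaw": -0.68, "claw": 3.5}, {"tx": 1.59, "ty": 3.6, "tz": 0, "yaw": -0.68, "claw": 3.5}, {"tx": 1.59, "ty": 3.6, "tz": 0, "yaw": -0.68, "claw": 3.5}, {"tx": 1.59, "ty": 3.6, "tz": 0, "yaw": -0.68, "claw": 3.5}, {"tx": 1.59, "ty": 3.6, "tz": 0, "yaw": -0.68, "claw": 3.5}, {"tx": 1.59, "ty": 3.6, "tz": 0, "yaw": -0.68, "claw": 3.5}, {"tx": 1.59, "ty": 3.6, "tz": 0, "yaw": -0.68, "claw": 3.5}, {"tx": 0, "ty": 0, "tz": -2, "yaw": 0, "claw": 3.5}, {"tx": 0, "ty": 0, "tz": -0.5, "yaw": 0, "claw": 3.5}, {"tx": 0, "ty": 0, "tz": 0, "yaw": 0, "claw": 3.5}, {"tx": 0, "ty": 0, "tz": 0, "yaw": 0, "claw": 3.5}]'

```text
time_s: 18.65
position: [0.6616, 0.0481, 0.106]
tool_rot: [[-0.284, 0.959, 0.001], [0.959, 0.284, -0.0], [-0.0, 0.001, -1.0]]
ft_force: [0.1, -0.1, -1.4]
grip_width: 0.0387
gripper_force: 60.9
```

```bash
python3 - <<'E'
from h import *
o=env.observe(); R=np.array(o["tool_rot"]); print(o["position"],hf(np.array([o["position"]])),"tooly",np.degrees(np.arctan2(R[1,1],R[0,1])),o["ft_force"])
im,d,m=snap("wrist","w7.png")
C=cloud("wrist",d,m); H,S,V=cv2.split(cv2.cvtColor(im,cv2.COLOR_RGB2HSV)); M=((H<6)|(H>174))&(S>120)&(C[...,2]>.05)
Q=hf(C[M])*1000; print("red",M.sum(),np.percentile(Q,[2,50,98],axis=0).round(1))
im,d,m=snap("side","s7.png"); C=cloud("side",d,m); H,S,V=cv2.split(cv2.cvtColor(im,cv2.COLOR_RGB2HSV)); M=((H<6)|(H>174))&(S>120)&(C[...,2]>.05)
Q=hf(C[M])*1000; Q=Q[abs(Q[:,1])<40]; print("red side",len(Q),np.percentile(Q,[2,50,98],axis=0).round(1))
E
```

```text
[0.661639   0.04813524 0.10595923] [[-0.23034854  0.00148285  0.10595923]] tooly 16.476858918017342 [ 0.0526829  -0.11361613 -1.42021744]
red 11698 [[-234.1  -17.    81.3]
 [-209.9    1.8  108. ]
 [-195.6   20.8  109.4]]
red side 184 [[-238.2  -16.9   78.7]
 [-234.6    4.7   98.8]
 [-202.8   35.8  113. ]]
```

Call:
servo_tool --steps '[{"tx": -0.284, "ty": 0.959, "tz": 0, "yaw": 0, "claw": 3.5}, {"tx": -0.284, "ty": 0.959, "tz": 0, "yaw": 0, "claw": 3.5}, {"tx": -0.284, "ty": 0.959, "tz": 0, "yaw": 0, "claw": 3.5}, {"tx": -0.284, "ty": 0.959, "tz": 0, "yaw": 0, "claw": 3.5}, {"tx": -0.142, "ty": 0.479, "tz": 0, "yaw": 0, "claw": 3.5}, {"tx": -0.142, "ty": 0.479, "tz": 0, "yaw": 0, "claw": 3.5}, {"tx": 0, "ty": 0, "tz": 0, "yaw": 0, "claw": 3.5}]'

```text
time_s: 19.45
position: [0.6472, 0.0976, 0.1052]
tool_rot: [[-0.285, 0.958, -0.0], [0.958, 0.285, 0.0], [0.0, 0.0, -1.0]]
ft_force: [0.2, 0.2, -1.2]
grip_width: 0.0383
gripper_force: 60.9
```

Call:
servo_tool --steps '[{"tx": -0.085, "ty": 0.288, "tz": 0, "yaw": 0, "claw": 3.5}, {"tx": -0.085, "ty": 0.288, "tz": 0, "yaw": 0, "claw": 3.5}, {"tx": -0.085, "ty": 0.288, "tz": 0, "yaw": 0, "claw": 3.5}, {"tx": 0, "ty": 0, "tz": 0, "yaw": 0, "claw": 3.5}]'

```text
time_s: 19.85
position: [0.6447, 0.1059, 0.1051]
tool_rot: [[-0.285, 0.959, -0.0], [0.959, 0.285, 0.0], [0.0, -0.0, -1.0]]
ft_force: [-0.4, 0.3, -1.6]
grip_width: 0.0388
gripper_force: 60.9
```

Call:
servo_tool --steps '[{"tx": -0.085, "ty": 0.288, "tz": 0, "yaw": 0, "claw": 3.5}, {"tx": 0, "ty": 0, "tz": -0.4, "yaw": 0, "claw": 3.5}, {"tx": 0, "ty": 0, "tz": -0.3, "yaw": 0, "claw": 3.5}, {"tx": 0, "ty": 0, "tz": -0.15, "yaw": 0, "claw": 3.5}, {"tx": 0, "ty": 0, "tz": 0, "yaw": 0, "claw": 3.5}, {"tx": 0, "ty": 0, "tz": 0, "yaw": 0, "claw": 3.5}]'

```text
time_s: 20.45
position: [0.644, 0.1082, 0.097]
tool_rot: [[-0.285, 0.959, 0.0], [0.959, 0.285, -0.0], [-0.0, 0.0, -1.0]]
ft_force: [-2.5, -1.9, 4.9]
grip_width: 0.039
gripper_force: 61.5
```

Call:
servo_tool --steps '[{"tx": 0, "ty": 0, "tz": 0, "yaw": 0, "claw": 5.5}, {"tx": 0, "ty": 0, "tz": 0, "yaw": 0, "claw": 5.5}, {"tx": 0, "ty": 0, "tz": 0, "yaw": 0, "claw": 5.5}, {"tx": 0.284, "ty": -0.959, "tz": 0, "yaw": 0, "claw": 5.5}, {"tx": 0.71, "ty": -2.4, "tz": 0, "yaw": 0, "claw": 5.5}, {"tx": 1.07, "ty": -3.6, "tz": 0, "yaw": 0, "claw": 7}, {"tx": 1.07, "ty": -3.6, "tz": 0, "yaw": 0, "claw": 8.5}, {"tx": 0, "ty": 0, "tz": -0.17, "yaw": 8.18, "claw": 8.5}, {"tx": 0, "ty": 0, "tz": -0.17, "yaw": 8.18, "claw": 8.5}, {"tx": 0, "ty": 0, "tz": -0.17, "yaw": 8.18, "claw": 8.54}, {"tx": 0, "ty": 0, "tz": -0.17, "yaw": 8.18, "claw": 8.54}, {"tx": 0, "ty": 0, "tz": -0.17, "yaw": 8.18, "claw": 8.54}, {"tx": 0, "ty": 0, "tz": -0.17, "yaw": 8.18, "claw": 8.54}, {"tx": 0, "ty": 0, "tz": -0.17, "yaw": 8.18, "claw": 8.54}, {"tx": 0, "ty": 0, "tz": -0.17, "yaw": 8.18, "claw": 8.54}, {"tx": 0, "ty": 0, "tz": -0.17, "yaw": 8.18, "claw": 8.54}, {"tx": 0, "ty": 0, "tz": -0.17, "yaw": 8.18, "claw": 8.54}, {"tx": 0, "ty": 0, "tz": -0.17, "yaw": 8.18, "claw": 8.54}, {"tx": 0, "ty": 0, "tz": 0, "yaw": 0, "claw": 8.54}]'

```text
time_s: 22.35
position: [0.6752, 0.0024, 0.0775]
tool_rot: [[-0.958, -0.285, -0.001], [-0.285, 0.958, 0.0], [0.001, 0.0, -1.0]]
ft_force: [-0.3, 0.1, 0.4]
grip_width: 0.0852
gripper_force: 0.0
```

```bash
cat > chk.py <<'E'
from h import *
import sys
o=env.observe(); R=np.array(o["tool_rot"]); print(np.round(o["position"],4),hf(np.array([o["position"]])).round(4),"tooly",np.degrees(np.arctan2(R[1,1],R[0,1])).round(2),np.round(o["ft_force"],1))
for n in ("wrist","side","scene"):
    im,d,m=snap(n,n+sys.argv[1]+".png"); C=cloud(n,d,m); H,S,V=cv2.split(cv2.cvtColor(im,cv2.COLOR_RGB2HSV)); Q=hf(C.reshape(-1,3)).reshape(480,640,3)
    A=(abs(Q[...,1])<.045)&(Q[...,0]>-.21)&(Q[...,0]<-.09)&(Q[...,2]>.022)&(Q[...,2]<.115)&(S>100)
    for k,M in(("red",A&((H<6)|(H>174))),("blue",A&(H>100)&(H<130))):
        if M.sum()>20: q=Q[M]*1000; print(n,k,M.sum(),"x",np.percentile(q[:,0],[2,98]).round(1),"y",np.percentile(q[:,1],[2,98]).round(1),"z",np.percentile(q[:,2],[2,98]).round(1))
E
python3 chk.py 8
```

```text
[0.6752 0.0024 0.0775] [[-0.278   0.0014  0.0775]] tooly 106.58 [-0.3  0.1  0.4]
wrist red 7430 x [-174.3 -158.7] y [-13.   21.9] z [66.6 99.5]
wrist blue 4419 x [-162.3 -128.1] y [-16.1  21.8] z [23.  60.4]
side red 311 x [-175.7 -139.4] y [-13.1  24.7] z [ 68.4 100.8]
side blue 187 x [-164.4 -129.2] y [-12.1  24.2] z [24.9 58.2]
scene red 334 x [-176.9 -134.2] y [-23.9  16.2] z [ 67.9 102.4]
scene blue 84 x [-164.  -127.8] y [-25.4  -8.1] z [31.8 61.6]
```

Call:
servo_tool --steps '[{"tx": -0.284, "ty": 0.959, "tz": 0, "yaw": 0, "claw": 8.54}, {"tx": -0.284, "ty": 0.959, "tz": 0, "yaw": 0, "claw": 8.54}, {"tx": -0.284, "ty": 0.959, "tz": 0, "yaw": 0, "claw": 8.54}, {"tx": -0.284, "ty": 0.959, "tz": 0, "yaw": 0, "claw": 8.54}, {"tx": -0.085, "ty": 0.288, "tz": 0, "yaw": 0, "claw": 8.54}, {"tx": -0.085, "ty": 0.288, "tz": 0, "yaw": 0, "claw": 8.54}, {"tx": -0.085, "ty": 0.288, "tz": 0, "yaw": 0, "claw": 8.54}, {"tx": -0.085, "ty": 0.288, "tz": 0, "yaw": 0, "claw": 8.54}, {"tx": -0.085, "ty": 0.288, "tz": 0, "yaw": 0, "claw": 8.54}, {"tx": -0.085, "ty": 0.288, "tz": 0, "yaw": 0, "claw": 8.54}, {"tx": -0.085, "ty": 0.288, "tz": 0, "yaw": 0, "claw": 8.54}, {"tx": 0, "ty": 0, "tz": 0, "yaw": 0, "claw": 8.54}, {"tx": 0, "ty": 0, "tz": 0, "yaw": 0, "claw": 8.54}]'

```text
time_s: 23.8
position: [0.6579, 0.0615, 0.0778]
tool_rot: [[-0.959, -0.284, -0.0], [-0.284, 0.959, 0.0], [0.0, 0.0, -1.0]]
ft_force: [-0.4, -1.1, -0.3]
grip_width: 0.0855
gripper_force: 0.2
```

```bash
python3 chk.py 9
```

```text
[0.6579 0.0615 0.0778] [[-0.2164  0.0013  0.0778]] tooly 106.53 [-0.4 -1.1 -0.3]
wrist red 11496 x [-160.3 -121.5] y [ 1.7 22. ] z [ 68.9 100.4]
wrist blue 3721 x [-162.1 -124.6] y [-9.2 21.8] z [23.7 64.5]
side red 216 x [-162.1 -125.3] y [-5.1 24.5] z [ 69.  107.6]
side blue 215 x [-164.3 -130.4] y [-12.2  24.6] z [26.5 59.5]
scene red 184 x [-162.  -118.7] y [-25.  -2.] z [ 71.3 112. ]
scene blue 142 x [-165.2 -130.7] y [-25.1   8. ] z [30.4 61.4]
```

View pics/wrist9.png

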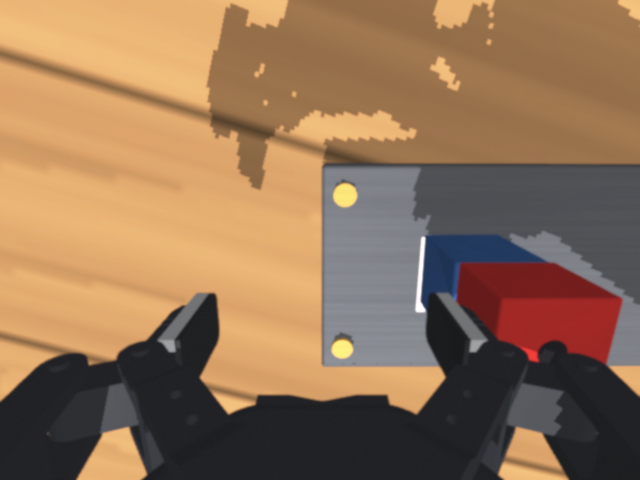

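The view shows red sitting flush on blue, with the white strip evenly left of blue at (420,237–310) and the stack centred on the pad. I retreat and go to the rod.

Call:
servo_tool --steps '[{"tx": 0.284, "ty": -0.959, "tz": 0, "yaw": 0, "claw": 8.54}, {"tx": 0.71, "ty": -2.4, "tz": 0, "yaw": 0, "claw": 8.54}, {"tx": 0.71, "ty": -2.4, "tz": 0, "yaw": 0, "claw": 8.54}, {"tx": 0, "ty": 0, "tz": 4.5, "yaw": 0, "claw": 6}, {"tx": 0, "ty": 0, "tz": 4.5, "yaw": 0, "claw": 6}, {"tx": 0, "ty": 0, "tz": 4.5, "yaw": 0, "claw": 6}, {"tx": 0, "ty": 0, "tz": 4.5, "yaw": 0, "claw": 6}, {"tx": -2.78, "ty": 2.37, "tz": 0, "yaw": 0, "claw": 6}, {"tx": -2.78, "ty": 2.37, "tz": 0, "yaw": 0, "claw": 6}, {"tx": -2.78, "ty": 2.37, "tz": 0, "yaw": 0, "claw": 6}, {"tx": -2.78, "ty": 2.37, "tz": 0, "yaw": 0, "claw": 6}, {"tx": -2.74, "ty": 2.37, "tz": 0, "yaw": 0, "claw": 6}, {"tx": 0, "ty": 0, "tz": 0, "yaw": 0, "claw": 6}, {"tx": 0, "ty": 0, "tz": 0, "yaw": 0, "claw": 6}]'

```text
time_s: 25.35
position: [0.5366, 0.1221, 0.2584]
tool_rot: [[-0.959, -0.285, 0.001], [-0.285, 0.959, -0.0], [-0.001, -0.0, -1.0]]
ft_force: [0.6, -0.3, -0.3]
grip_width: 0.0599
gripper_force: 0.0
```

```bash
python3 - <<'E'
from h import *
o=env.observe(); print(o["position"],hf(np.array([o["position"]])))
im,d,m=snap("wrist","w10.png"); C=cloud("wrist",d,m); Q=hf(C.reshape(-1,3)).reshape(C.shape); S=cv2.cvtColor(im,cv2.COLOR_RGB2HSV)[...,1]
M=(Q[...,1]>.075)&(Q[...,1]<.122)&(Q[...,2]>.14)&(Q[...,2]<.19)&(S<70)&(Q[...,0]>-.16)&(Q[...,0]<-.09)
q=Q[M]; print("rod",M.sum(),np.percentile(q,[2,50,98],axis=0).round(4))
E
python3 chk.py 10
```

```text
[0.53664506 0.12208104 0.25839725] [[-0.12392603  0.10031165  0.25839725]]
rod 1450 [[-0.132   0.0761  0.1611]
 [-0.1252  0.0998  0.166 ]
 [-0.1187  0.1212  0.1679]]
[0.5371 0.1216 0.2581] [[-0.1245  0.1     0.2581]] tooly 106.5 [ 1.5 -0.6 -0.2]
wrist red 655 x [-159. -137.] y [-12.7  22.4] z [ 68.6 100.2]
wrist blue 313 x [-159.5 -139.1] y [20.9 22.2] z [23.5 61.4]
side red 304 x [-163.1 -126.4] y [-13.5  24.3] z [ 68.6 101.1]
side blue 196 x [-164.2 -130.6] y [-11.4  23.9] z [27.8 60.2]
scene red 321 x [-163.4 -120.6] y [-24.5  16.3] z [ 70.  102.3]
scene blue 69 x [-163.6 -129.4] y [-24.8 -17.5] z [31.  60.9]
```

Call:
servo_tool --steps '[{"tx": 0.03, "ty": -0.1, "tz": -3, "yaw": 0, "claw": 6}, {"tx": 0, "ty": 0, "tz": -3, "yaw": 0, "claw": 6}, {"tx": 0, "ty": 0, "tz": -2.2, "yaw": 0, "claw": 6}, {"tx": 0, "ty": 0, "tz": -1.5, "yaw": 0, "claw": 6}, {"tx": 0, "ty": 0, "tz": 0, "yaw": 0, "claw": 6}, {"tx": 0, "ty": 0, "tz": 0, "yaw": 0, "claw": 0.5}, {"tx": 0, "ty": 0, "tz": 0, "yaw": 0, "claw": 0.5}, {"tx": 0, "ty": 0, "tz": 0, "yaw": 0, "claw": 0.5}, {"tx": 0, "ty": 0, "tz": 0, "yaw": 0, "claw": 0.5}, {"tx": 0, "ty": 0, "tz": 0, "yaw": 0, "claw": 0.5}]' --newtons 40

```text
time_s: 26.55
position: [0.5374, 0.1206, 0.1621]
tool_rot: [[-0.959, -0.284, 0.003], [-0.284, 0.959, -0.002], [-0.002, -0.002, -1.0]]
ft_force: [0.3, -5.7, 5.0]
grip_width: 0.0123
gripper_force: 39.2
```

Call:
servo_tool --steps '[{"tx": 0.125, "ty": -0.42, "tz": -0.44, "yaw": 0, "claw": 0.5}, {"tx": 0.122, "ty": -0.41, "tz": -0.45, "yaw": 0, "claw": 0.5}, {"tx": 0.114, "ty": -0.385, "tz": -0.47, "yaw": 0, "claw": 0.5}, {"tx": 0.11, "ty": -0.375, "tz": -0.48, "yaw": 0, "claw": 0.5}, {"tx": 0.108, "ty": -0.365, "tz": -0.49, "yaw": 0, "claw": 0.5}, {"tx": 0.1, "ty": -0.335, "tz": -0.51, "yaw": 0, "claw": 0.5}, {"tx": 0, "ty": 0, "tz": 0, "yaw": 0, "claw": 0.5}, {"tx": 0, "ty": 0, "tz": 0, "yaw": 0, "claw": 0.5}]'

```text
time_s: 27.35
position: [0.5442, 0.0975, 0.133]
tool_rot: [[-0.959, -0.284, 0.002], [-0.284, 0.959, -0.001], [-0.001, -0.002, -1.0]]
ft_force: [2.4, -7.1, -0.2]
grip_width: 0.0126
gripper_force: 39.8
```

```bash
python3 chk.py 11
```

```text
[0.5442 0.0975 0.133 ] [[-0.1497  0.1001  0.133 ]] tooly 106.49 [ 2.4 -7.1 -0.2]
side red 264 x [-162.4 -127.3] y [-13.   24.4] z [ 68.6 100.6]
side blue 206 x [-163.9 -129.6] y [-11.3  24.2] z [26.2 59.8]
scene red 257 x [-163.2 -126.3] y [-23.5  14.7] z [ 68.8 102.5]
scene blue 65 x [-163.7 -130.8] y [-26.4 -18. ] z [31.7 61.3]
```

Call:
servo_tool --steps '[{"tx": 0.02, "ty": -0.065, "tz": -0.1, "yaw": 0, "claw": 0.5}, {"tx": 0.02, "ty": -0.065, "tz": -0.1, "yaw": 0, "claw": 0.5}, {"tx": 0.02, "ty": -0.065, "tz": -0.1, "yaw": 0, "claw": 0.5}, {"tx": 0, "ty": 0, "tz": 0, "yaw": 0, "claw": 0.5}, {"tx": 0, "ty": 0, "tz": 0, "yaw": 0, "claw": 0.5}]'

```text
time_s: 28.0
position: [0.5446, 0.096, 0.1305]
tool_rot: [[-0.959, -0.284, 0.002], [-0.284, 0.959, -0.001], [-0.002, -0.001, -1.0]]
ft_force: [-0.5, -4.1, 5.2]
grip_width: 0.0126
gripper_force: 40.5
```

Call:
servo_tool --steps '[{"tx": 0, "ty": 0, "tz": -0.1, "yaw": 0, "claw": 0.5}, {"tx": 0, "ty": 0, "tz": -0.1, "yaw": 0, "claw": 0.5}, {"tx": 0, "ty": 0, "tz": 0, "yaw": 0, "claw": 0.5}]'

```text
time_s: 28.3
position: [0.5449, 0.0951, 0.129]
tool_rot: [[-0.959, -0.284, 0.003], [-0.284, 0.959, -0.003], [-0.002, -0.003, -1.0]]
ft_force: [-1.2, -9.2, 8.9]
grip_width: 0.0126
gripper_force: 40.9
```

Call:
servo_tool --steps '[{"tx": 0, "ty": 0, "tz": -0.1, "yaw": 0, "claw": 0.5}, {"tx": 0, "ty": 0, "tz": -0.1, "yaw": 0, "claw": 0.5}, {"tx": 0, "ty": 0, "tz": 0, "yaw": 0, "claw": 0.5}]'

```text
time_s: 28.6
position: [0.5451, 0.0947, 0.1282]
tool_rot: [[-0.959, -0.284, 0.004], [-0.284, 0.959, -0.003], [-0.003, -0.004, -1.0]]
ft_force: [-4.5, -11.5, 18.4]
grip_width: 0.0126
gripper_force: 41.9
```

```bash
cat > pl.py <<'E'
from h import *
o=env.observe(); print(np.round(o["position"],4),np.round(o["ft_force"],1))
for n in("side","scene"):
    im,d,m=snap(n); C=cloud(n,d,m); Q=hf(C.reshape(-1,3)).reshape(C.shape); H,S,V=cv2.split(cv2.cvtColor(im,cv2.COLOR_RGB2HSV))
    M=(abs(Q[...,1])<.045)&(Q[...,0]>-.17)&(Q[...,0]<-.03)&(Q[...,2]>.06)&(Q[...,2]<.18)&(S<60)&(V>130)
    l=np.polyfit(Q[...,0][M],Q[...,2][M],1); r=Q[...,2][M]-np.polyval(l,Q[...,0][M]); M2=np.abs(r)<.006; l=np.polyfit(Q[...,0][M][M2],Q[...,2][M][M2],1)
    print(n,"plate deg",np.degrees(np.arctan(-l[0])).round(2),M.sum(),"top at x=-.1:",np.polyval(l,-.1).round(4), "expect30:",round(.03+.016/np.cos(np.pi/6)+.1*np.tan(np.pi/6),4))
E
python3 pl.py; python3 chk.py 12
```

```text
[0.5451 0.0947 0.1282] [ -4.5 -11.5  18.4]
side plate deg 31.86 107 top at x=-.1: 0.1065 expect30: 0.1062
scene plate deg 31.77 410 top at x=-.1: 0.1056 expect30: 0.1062
[0.5451 0.0947 0.1282] [[-0.1526  0.1     0.1282]] tooly 106.5 [ -3.7 -12.2  17.5]
side red 238 x [-162.6 -128.3] y [-12.4  24.5] z [ 67.8 100.3]
side blue 203 x [-164.1 -130.3] y [-12.   24.2] z [27.2 59.8]
scene red 225 x [-163.2 -129. ] y [-24.3  14.9] z [ 68.7 103.5]
scene blue 59 x [-163.3 -129.9] y [-24.8 -17.5] z [32.2 61.5]
```

Call:
servo_tool --steps '[{"tx": 0.02, "ty": -0.07, "tz": -0.1, "yaw": 0, "claw": 0.5}, {"tx": 0.01, "ty": -0.03, "tz": -0.05, "yaw": 0, "claw": 0.5}, {"tx": 0, "ty": 0, "tz": 0, "yaw": 0, "claw": 0.5}, {"tx": 0, "ty": 0, "tz": 0, "yaw": 0, "claw": 0.5}]'

```text
time_s: 29.25
position: [0.5452, 0.0945, 0.128]
tool_rot: [[-0.959, -0.284, 0.005], [-0.284, 0.959, -0.002], [-0.004, -0.003, -1.0]]
ft_force: [-9.1, -6.4, 29.3]
grip_width: 0.0127
gripper_force: 42.9
```

Call:
servo_tool --steps '[{"tx": 0, "ty": 0, "tz": 0, "yaw": 0, "claw": 5}, {"tx": 0, "ty": 0, "tz": 0, "yaw": 0, "claw": 5}, {"tx": 0, "ty": 0, "tz": 0, "yaw": 0, "claw": 5}, {"tx": 0, "ty": 0, "tz": 1, "yaw": 0, "claw": 5}, {"tx": 0, "ty": 0, "tz": 4, "yaw": 0, "claw": 5}, {"tx": 0, "ty": 0, "tz": 4.5, "yaw": 0, "claw": 5}, {"tx": -2, "ty": -2, "tz": 3, "yaw": 0, "claw": 5}, {"tx": -2, "ty": -2, "tz": 0, "yaw": 0, "claw": 5}, {"tx": -2, "ty": -2, "tz": 0, "yaw": 0, "claw": 5}, {"tx": 0, "ty": 0, "tz": 0, "yaw": 0, "claw": 5}]'

```text
time_s: 30.25
position: [0.4828, 0.0342, 0.25]
tool_rot: [[-0.959, -0.283, 0.0], [-0.283, 0.959, -0.0], [-0.0, -0.0, -1.0]]
ft_force: [0.6, -0.9, -0.4]
grip_width: 0.0503
gripper_force: 0.0
```

```bash
python3 pl.py; python3 chk.py 13; python3 -c "
import cv2,numpy as np
a=cv2.imread('pics/side13.png')[160:350,220:460];b=cv2.imread('pics/scene13.png')[190:360,220:460]
cv2.imwrite('pics/fin.png',np.hstack([cv2.resize(a,(400,317)),cv2.resize(b,(400,317))]))"
```

```text
[0.4828 0.0342 0.25  ] [ 0.6 -0.9 -0.4]
side plate deg 32.23 188 top at x=-.1: 0.1057 expect30: 0.1062
scene plate deg 31.68 412 top at x=-.1: 0.1056 expect30: 0.1062
[0.4845 0.0353 0.2497] [[-0.1923  0.1749  0.2497]] tooly 106.47 [ 0.2  0.1 -0.2]
wrist red 86 x [-159.4 -153. ] y [14.4 22.7] z [67.8 85.9]
wrist blue 371 x [-161.1 -122.3] y [-0.3 22.3] z [23.2 63.1]
side red 237 x [-162.6 -127.8] y [-12.1  24. ] z [ 67.4 100.2]
side blue 179 x [-164.  -132.2] y [-10.4  24.7] z [28.7 59.6]
scene red 224 x [-163.2 -129. ] y [-24.6  13.7] z [ 69.2 103.3]
scene blue 52 x [-163.9 -130.8] y [-24.7 -18.9] z [32. 60.]
```

View pics/fin.png

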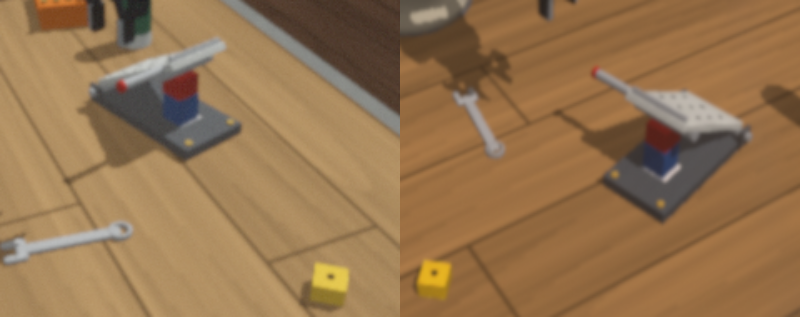

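The view shows the plate resting on the red-on-blue stack on the white pad. The rod is free, and the wrench and yellow block are where they were. The plate height matches the 30° expectation, so I hand in.

```bash
python3 -c "
from rig import env
print(env.close_job())"
```

```text
the job is handed in; nothing more can be done
None
```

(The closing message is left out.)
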